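# Top up the key-blank rack

### The job

Find the two empty bays of the sloping key-blank rack and load one spare orange magazine into each, fully home: flat on the bay's floor behind the red sill, with the sprung gate pressing on its upper end, and let go. Work each gate gently, never forcing it right back to its stop, and leave the two magazines that are already loaded and the other things on the counter where they are.

Things in the scene. Friction and masses are not known exactly. Their poses are not given: they have to be found in the camera images.
- spare_a: spare orange key-blank magazine lying on the mat: box 110 long (x) x 40 wide (y) x 40 high, brass blanks in black side windows; on top, centred, a black grip rib 60 long (x) x 14 wide (y), its top 72 above the underside. Origin: centre of the underside; z up through the rib. Both ends alike: either way round will do. About 0.35 kg.
- spare_b: second spare, the same in every way as spare_a, also lying on the mat, rib up.
- loaded_a: magazine like the spares (same origin and axes), already loaded in one of the rack's four bays; leave as it is.
- loaded_b: second magazine already loaded, in another bay; leave as it is.
- bed: fixed aluminium bed of the rack (300 wide, 170 deep), sloping 30 degrees, rising away from the robot. Origin 62 above the counter in the middle of the slots; axes: x up the slope, y across the bays, z square to the slope. On it four white bays stand 68 apart along y. A bay has a floor, side rails 10 high and 46 apart, a red sill 8 high across the lower end, a sprung steel gate at the upper end.
- slot0 (a point): bay at the bed's most negative y: nominal place of the underside's centre of a magazine seated in it (length up the slope, underside on the floor). Axes as bed. Sill's inner face 55 down-slope (-x); roller of the resting gate 50 up-slope (+x): 105 for a 110 magazine.
- slot1 (a point): the same, second bay. Way in: hold the magazine at the bed's slope, its underside just above the sill; push its upper end against the roller until its lower end clears the sill (over 5 past first touch), then let it down square to the slope. Released, it is pushed back against the sill by the gate.
- slot2 (a point): the same, third bay. Beware: each bay is screwed on through slotted feet and really stands up to 8 nearer or farther (level, along the rack's depth) than this nominal place, each differently and not reported: sill and gate up to 7 up or down the slope, the floor then up to 4 lower (if up-slope) or higher (if down-slope).
- slot3 (a point): the same, fourth bay (most positive bed y), with the same unreported offset.
- gate0 (a joint): swing (rad) of the gate in the bay that holds loaded_a: 0 at rest, grows as it is pushed up-slope, 0.16 with a magazine home, stop at 0.6. Its pin is at the foot; on top a black roller 12 thick, 44 long, centre 24 above the bay's floor, meets the magazine. Spring: about 0.8 N per mm at the roller: 4 N at 0.16 (5 mm), 7 N at 0.3 (9 mm), 12 N at 0.5 (15 mm). Not past 0.5: too near the stop.
- gate1 (a joint): the same for the bay that holds loaded_b.
- gate2 (a joint): the same for one of the two bays that are empty at the start (which slot is not said); reads 0 until pushed.
- gate3 (a joint): the same for the other bay that is empty at the start.
- cash_tin: navy steel cash tin 154 x 204 x 86 with a wire handle up to 108, bystander. Origin: centre of its underside.
- mailbox_lock: pewter mailbox lock, plate 62 x 45 x 10 with a 32 wide barrel up to 31, bystander. Origin: centre of its underside.
- key_bowl: blue plastic bowl of keys, 144 across, 50 high, bystander. Origin: centre of its underside.
- tape_measure: bright yellow tape measure 72 x 36 x 66 high, bystander. Origin: centre of its underside.
- padlock: brass padlock lying flat, 100 x 65 x 28, bystander. Origin: centre under its brass body.
Things that resemble listed ones, but are neither listed nor needed, are in the scene too. What is shaped like the spare_a but blue or purple is not meant.

How it is judged:
On the way:
1. one spare is home in a bay, its gate pressing on it ((((((x of spare_a in the frame of slot0 between -0.018 and 0.018 m and y of spare_a in the frame of slot0 between -0.007 and 0.007 m and z of spare_a in the frame of slot0 between -0.0085 and 0.0085 m) or (x of spare_a in the frame of slot1 between -0.018 and 0.018 m and y of spare_a in the frame of slot1 between -0.007 and 0.007 m and z of spare_a in the frame of slot1 between -0.0085 and 0.0085 m) or (x of spare_a in the frame of slot2 between -0.018 and 0.018 m and y of spare_a in the frame of slot2 between -0.007 and 0.007 m and z of spare_a in the frame of slot2 between -0.0085 and 0.0085 m) or (x of spare_a in the frame of slot3 between -0.018 and 0.018 m and y of spare_a in the frame of slot3 between -0.007 and 0.007 m and z of spare_a in the frame of slot3 between -0.0085 and 0.0085 m)) and angle between the x axis of spare_a and the x axis of bed, either way round below 0.06 rad and angle between the z axis of spare_a and the z axis of bed, either way round below 0.06 rad and linear speed of spare_a below 0.02 m/s) and (value of joint gate2 between 0.08 and 0.27 rad or value of joint gate3 between 0.08 and 0.27 rad)) or ((((x of spare_b in the frame of slot0 between -0.018 and 0.018 m and y of spare_b in the frame of slot0 between -0.007 and 0.007 m and z of spare_b in the frame of slot0 between -0.0085 and 0.0085 m) or (x of spare_b in the frame of slot1 between -0.018 and 0.018 m and y of spare_b in the frame of slot1 between -0.007 and 0.007 m and z of spare_b in the frame of slot1 between -0.0085 and 0.0085 m) or (x of spare_b in the frame of slot2 between -0.018 and 0.018 m and y of spare_b in the frame of slot2 between -0.007 and 0.007 m and z of spare_b in the frame of slot2 between -0.0085 and 0.0085 m) or (x of spare_b in the frame of slot3 between -0.018 and 0.018 m and y of spare_b in the frame of slot3 between -0.007 and 0.007 m and z of spare_b in the frame of slot3 between -0.0085 and 0.0085 m)) and angle between the x axis of spare_b and the x axis of bed, either way round below 0.06 rad and angle between the z axis of spare_b and the z axis of bed, either way round below 0.06 rad and linear speed of spare_b below 0.02 m/s) and (value of joint gate2 between 0.08 and 0.27 rad or value of joint gate3 between 0.08 and 0.27 rad)))), for 0.2 s.
At the end, for the whole second after the job is handed in: Each spare rests in a bay, within 18 mm along the slope, 7 mm across and 8.5 mm square to it of a nominal slot, square with the bed to 0.06 rad; the loaded ones within 12 mm of their start; every gate is held open by its magazine (0.08 to 0.27 rad); the fingers touch no spare (((x of spare_a in the frame of slot0 between -0.018 and 0.018 m and y of spare_a in the frame of slot0 between -0.007 and 0.007 m and z of spare_a in the frame of slot0 between -0.0085 and 0.0085 m) or (x of spare_a in the frame of slot1 between -0.018 and 0.018 m and y of spare_a in the frame of slot1 between -0.007 and 0.007 m and z of spare_a in the frame of slot1 between -0.0085 and 0.0085 m) or (x of spare_a in the frame of slot2 between -0.018 and 0.018 m and y of spare_a in the frame of slot2 between -0.007 and 0.007 m and z of spare_a in the frame of slot2 between -0.0085 and 0.0085 m) or (x of spare_a in the frame of slot3 between -0.018 and 0.018 m and y of spare_a in the frame of slot3 between -0.007 and 0.007 m and z of spare_a in the frame of slot3 between -0.0085 and 0.0085 m)) and angle between the x axis of each of spare_a, spare_b and the x axis of bed, either way round below 0.06 rad and angle between the z axis of each of spare_a, spare_b and the z axis of bed, either way round below 0.06 rad and linear speed of each of spare_a, spare_b below 0.02 m/s and ((x of spare_b in the frame of slot0 between -0.018 and 0.018 m and y of spare_b in the frame of slot0 between -0.007 and 0.007 m and z of spare_b in the frame of slot0 between -0.0085 and 0.0085 m) or (x of spare_b in the frame of slot1 between -0.018 and 0.018 m and y of spare_b in the frame of slot1 between -0.007 and 0.007 m and z of spare_b in the frame of slot1 between -0.0085 and 0.0085 m) or (x of spare_b in the frame of slot2 between -0.018 and 0.018 m and y of spare_b in the frame of slot2 between -0.007 and 0.007 m and z of spare_b in the frame of slot2 between -0.0085 and 0.0085 m) or (x of spare_b in the frame of slot3 between -0.018 and 0.018 m and y of spare_b in the frame of slot3 between -0.007 and 0.007 m and z of spare_b in the frame of slot3 between -0.0085 and 0.0085 m)) and distance of each of loaded_a, loaded_b from where it was at the start of the episode below 0.012 m and value of joint gate0 between 0.08 and 0.27 rad and value of joint gate1 between 0.08 and 0.27 rad and value of joint gate2 between 0.08 and 0.27 rad and value of joint gate3 between 0.08 and 0.27 rad and contact force between each of spare_a, spare_b and the fingers below 0.05 N).
It fails at once if a gate swung past 0.5 rad, near its stop (value of joint any of gate0, gate1, gate2, gate3 above 0.5 rad).
It fails at once if a magazine that was already loaded moved by more than 12 mm (distance of any of loaded_a, loaded_b from where it was at the start of the episode above 0.012 m).
It fails at once if a bystander on the counter moved by more than 15 mm (distance of any of cash_tin, mailbox_lock, key_bowl, tape_measure, padlock from where it was at the start of the episode above 0.015 m).
It also fails if it takes over 56 s, if anything falls off the work surface, if the arm or the gripper's body presses on something with over 40 N, if the wrist force passes 120 N, or if a joint passes its speed limit or range.

### The arm

A 7-joint arm with a two-finger parallel gripper is mounted at the origin on the work surface. World frame = base frame: x ahead of the robot, y to its left, z up, the work surface at z = 0. Lengths are in m, angles in rad, forces in N, time in s.
With the tool pointing down it reaches from about 0.425 to 1.025 m from the base axis. Payload 9.4 kg.
Tool frame: the origin (TCP) lies at the very end of the fingers, on their centre line; the grasp point (between the pads) lies 19 mm behind it; z points along the fingers, y is the line along which they close (so a half turn about z gives the same grasp; the last joint's range is limited). The gripper opens to 93 mm and grips with 3 to 60 N. Pads are 15 mm wide; open, the fingers measure 128 mm over their backs; the gripper's body (75 mm by 188 mm) begins 65 mm behind the grasp point.
Start: joints at [-1.308, 0.599, -0.003, 1.599, 0.002, 0.943, -0.08], TCP at [0.242, 0.684, 0.219] pointing down, gripper open.
Joint ranges: [-2.57, 2.57], [-0.35, 1.97], [-1.29, 1.29], [0.11, 2.56], [-1.05, 4.19], [0.11, 1.86], [-2.63, 2.63]. Speed limits (rad/s): [2.22, 2.22, 3.01, 3.01, 3.14, 3.14, 3.14].

### API

Orientations are given as a unit quaternion [w, x, y, z].
In Python, from station import status, viewer, arm gives the robot as it stands.
- The arm moves only by the tool drive_tool, never from a script. Its argument "deltas" is a list of rows, each an object with "grip": the opening, from -1 (shut) to 1 (fully open); "linear": the shift along the world's x, y, z scaled (see below), a list of three; "roll": the turn about the world's z scaled (see below). In form: [{"grip": grip, "linear": [x, y, z], "roll": roll}, ...]. A call has 1 to 12 rows; each row shifts and turns the commanded pose from where the row before left it; what a row does not reach is not made up. The controller multiplies each number of a shift by 0.5 m and each number of a turn by 60 degrees. A row lasts 1/10 s, in which the tool goes at most 50 mm and 8.59 degrees, less where a joint would pass 70% of its speed; a pose out of reach is approached as far as the arm can. A call with a number of a shift or a turn outside -1 to 1 is refused whole. A call with a gripper value outside its range is refused whole. The fingers move at their own pace and stop on an object; the grip force is fixed at half the most. Time passes only in rows, so rows that do not move let the fingers close. It gives the time, the measured TCP pose, the force, the opening and the grip force at its end, in the units of the state.
- status.observe(): the state, without advancing time (a new reading comes with each control period).
- viewer.get_image(name): name is "side" or "top" or "wrist"; returns a dict with "image" (400x640x3 uint8, blue, green, red), "depth" (400x640 float32, m along the optical axis (not along the pixel's ray), 0 where there is no reading), "fx", "fy", "cx", "cy" (pixels), "distortion" ([k1, k2, p1, p2, k3] as OpenCV has them; the pictures are not rectified), "R" (3x3) and "t" (3): a world point X has camera coordinates R X + t; the wrist camera has in their place "tool_from_camera" (4x4, takes a point from camera to tool coordinates, whose origin is the TCP and whose axes are the flange's). Camera axes: x right, y down, z forward; pixel columns grow to the right and rows downward; lengths in m; the calibration is good to about 2 mm. A picture is of the moment at which its call begins: read the wrist's pose just before it.
- arm.close_job(): hands the job in; it is judged then, once.
The state is a dict: "time_s": time; "joint_positions": joint angles; "dq": joint speeds; "joint_torque": joint torques, N m; "position": TCP position; "ee_rot": TCP orientation; "force": force on the tool from outside, world axes, zero at the start; "moment": the same for the moment, N m; "finger_gap": finger opening in m; "grasp_force": force on a finger pad.
Only numpy, scipy, OpenCV 4.12 (cv2) and the standard library are available. Lean on these libraries where they do the work, as an engineer would, in place of code of your own. Each camera call takes 0.05 s, during which the arm holds its last target. There are 200 camera calls.

## Working session

There is one attempt and no reset: what is moved stays moved. The work goes in short steps, Python scripts to look and compute and a tool call to move; the robot and the scene stay as the last step left them, time stands still between calls to the robot, and variables do not carry over. Pictures are saved under pics/ and viewed, at most 10 in all, crops included, and the job is handed in when it is done.

Besides the shell and the picture viewer there is one more tool, called after "Request:" as name(argument=value, ...), one argument or row to a line, values as JSON. drive_tool: Moves the arm, as the interface text tells. Its arguments: {"type":"object","properties":{"deltas":{"type":"array","items":{"type":"object","properties":{"grip":{"type":"number"},"linear":{"type":"array","items":{"type":"number","minimum":-1,"maximum":1}},"roll":{"type":"number","minimum":-1,"maximum":1}}}}},"required":["deltas"]}

```bash
ls; mkdir -p pics
cat > h.py <<'E'
import numpy as np, cv2, pickle
from station import status, viewer, arm
from scipy.spatial.transform import Rotation as Ro
def cam(n):
    s=status.observe(); d=viewer.get_image(n); d['s']=s
    if n=='wrist':
        q=s['ee_rot']; T=np.eye(4); T[:3,:3]=Ro.from_quat([q[1],q[2],q[3],q[0]]).as_matrix(); T[:3,3]=s['position']
        M=np.linalg.inv(T@np.array(d['tool_from_camera'])); d['R']=M[:3,:3]; d['t']=M[:3,3]
    d['R']=np.array(d['R']); d['t']=np.array(d['t']).ravel()
    return d
def K(d): return np.array([[d['fx'],0,d['cx']],[0,d['fy'],d['cy']],[0,0,1.]])
def norm(d,uv): return cv2.undistortPoints(np.array(uv,float).reshape(-1,1,2),K(d),np.array(d['distortion'],float)).reshape(-1,2)
def cloud(d):
    h,w=d['depth'].shape; u,v=np.meshgrid(np.arange(w),np.arange(h))
    n=norm(d,np.stack([u,v],-1).reshape(-1,2)); z=d['depth'].reshape(-1,1)
    return ((np.hstack([n,np.ones_like(z)])*z-d['t'])@d['R']).reshape(h,w,3)
def ray(d,uv,z):
    n=norm(d,uv); r=np.hstack([n,np.ones((len(n),1))])@d['R']; c=-d['R'].T@d['t']
    return c+r*((z-c[2])/r[:,2:3])
def proj(d,X):
    return cv2.projectPoints(np.array(X,float).reshape(-1,1,3),cv2.Rodrigues(d['R'])[0],d['t'],K(d),np.array(d['distortion'],float))[0].reshape(-1,2)
E
python3 - <<'E'
from h import *
s=status.observe(); print({k:np.round(v,3).tolist() for k,v in s.items()})
for n in('top','side'):
    d=cam(n); pickle.dump(d,open(n+'0.pkl','wb')); cv2.imwrite(f'pics/{n}0.png',d['image']); print(n,-d['R'].T@d['t'],(d['depth']>0).mean(), d['R'][2])
E
```

```text
pics
{'time_s': 0.0, 'joint_positions': [-1.308, 0.6, -0.003, 1.6, 0.002, 0.943, -0.08], 'dq': [0.001, 0.001, 0.001, -0.0, 0.0, -0.0, -0.0], 'joint_torque': [0.001, -76.507, 1.498, -25.235, -0.052, 0.017, 0.0], 'position': [0.241, 0.683, 0.218], 'ee_rot': [-0.0, 0.169, 0.986, -0.001], 'force': [-0.008, -0.444, 0.136], 'moment': [0.045, 0.033, 0.045], 'grasp_force': 0.0, 'finger_gap': 0.093}
top [ 0.39723715 -0.10076992  1.15613706] 0.99608203125 [ 0.0405828   0.00903571 -0.99913532]
side [ 0.26979935 -1.22136292  0.87471744] 0.99600390625 [ 0.12634375  0.8119852  -0.56983971]
```

```bash
ls pics
```

```text
side0.png
top0.png
```

View pics/top0.png

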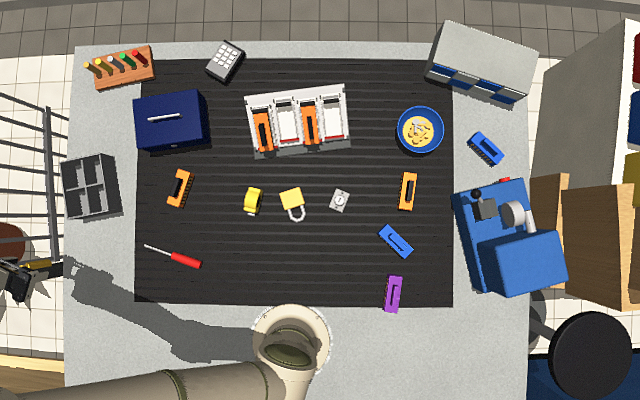

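View pics/side0.png

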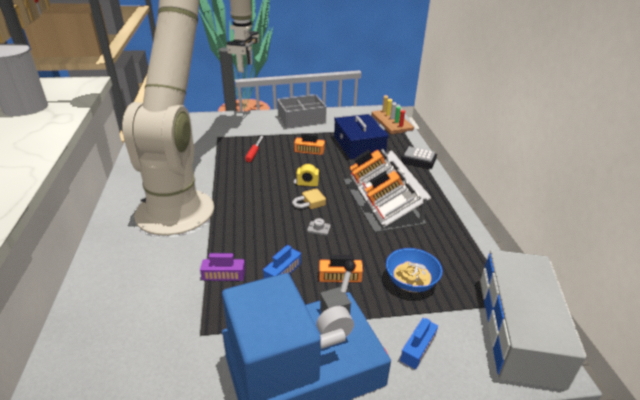

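Top view: robot base at the bottom (290,340). The rack is at about (245–350, 85–158), with orange magazines loaded at (262,130) and (310,122) and empty bays at (287,125) and (332,120). Candidate spares:
- **Orange:** (180,188) and (408,190). These fit the description by colour, black rib and brass.
- **Blue/purple:** (395,241), (487,147) and (393,293). These are decoys.

Next I'll measure and confirm with an enlarged crop.

Run:
```python
from h import *
d=pickle.load(open('top0.pkl','rb')); I=d['image']; P=cloud(d); print('f',d['fx'])
h=cv2.cvtColor(I,cv2.COLOR_BGR2HSV)
# orange blobs with heights
m=cv2.inRange(h,(6,150,110),(18,255,255))
n,l,st,c=cv2.connectedComponentsWithStats(m)
for i in range(1,n):
    if st[i,4]>60:
        Q=P[l==i]; print('orange',c[i].round(1),st[i,4],np.median(Q,0).round(4), 'z90',np.percentile(Q[:,2],[5,50,95]).round(3))
for name,(u,v) in dict(A=(180,188),B=(408,190)).items():
    w=P[v-28:v+28,u-26:u+26].reshape(-1,3)
    for z0,z1 in((.030,.05),(.062,.082)):
        q=w[(w[:,2]>z0)&(w[:,2]<z1)]
        r=cv2.minAreaRect((q[:,:2]*1000).astype(np.float32)); print(name,z0,len(q),np.median(q[:,2]).round(4),'rect mm',np.round(r[0],1),np.round(r[1],1),round(r[2],1))
# table height, rack floor plane
print('mat z',np.median(P[200:230,300:380,2]))
crop=np.vstack([cv2.resize(I[75:165,235:360],None,fx=4.8,fy=4.8,interpolation=cv2.INTER_CUBIC)[:, :600],
 np.hstack([cv2.resize(I[y-15:y+20,x-31:x+31],(300,168),interpolation=cv2.INTER_CUBIC) for x,y in((180,188),(408,190))])])
cv2.imwrite('pics/crop.png',crop)
```

```text
f 374.53030934336533
orange [144.9  51.3] 72 [0.9138 0.4787 0.0191] z90 [0.016 0.019 0.027]
orange [119.4  71.4] 639 [0.84   0.5719 0.0198] z90 [0.016 0.02  0.024]
orange [309.6 124.3] 437 [ 0.6505 -0.0552  0.1033] z90 [0.069 0.103 0.125]
orange [263.2 131.1] 415 [0.6317 0.074  0.102 ] z90 [0.072 0.102 0.123]
orange [178.1 188.6] 224 [0.456  0.3425 0.0395] z90 [0.001 0.04  0.043]
A 0.03 359 0.04 rect mm [469.7 344.2] [ 43.  108.4] 72.2
A 0.062 97 0.0714 rect mm [469.9 343.9] [16.  55.8] 74.8
B 0.03 385 0.0406 rect mm [ 467.1 -349.4] [ 42.1 108.5] 81.0
B 0.062 115 0.0727 rect mm [ 467.6 -349.3] [15. 59.] 81.8
mat z 0.0015941268616040285
```

View pics/crop.png

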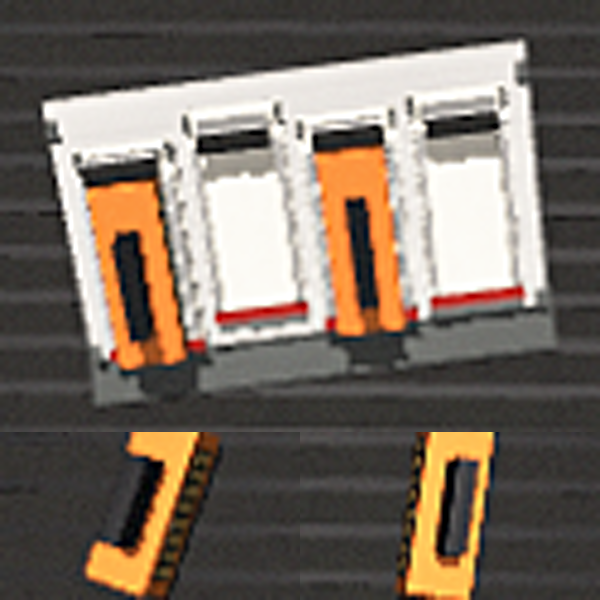

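The crop confirms it. Both spares are orange with a black rib and brass windows. The empty bays are the second and fourth from the left, each showing white floor, a red sill and a black roller. Now the rack geometry from the top view.

```bash
cat > rack.py <<'E'
from h import *
def analyse(d,yaw=None,box=None):
    I=d['image']; P=cloud(d); h=cv2.cvtColor(I,cv2.COLOR_BGR2HSV)
    roi=(P[...,0]>.52)&(P[...,0]<.85)&(P[...,1]>-.2)&(P[...,1]<.2)&(P[...,2]>.012)&(d['depth']>0)
    red=((cv2.inRange(h,(0,140,60),(5,255,255))|cv2.inRange(h,(172,140,60),(180,255,255)))>0)&roi
    n,l,st,c=cv2.connectedComponentsWithStats(red.astype(np.uint8))
    out=[]
    for i in range(1,n):
        if st[i,4]<25: continue
        Q=P[l==i]; out.append((i,st[i,4],c[i].round(1),Q.mean(0).round(4)))
        e=np.linalg.svd(Q-Q.mean(0))[2][0]; e*=np.sign(e[1]); t=(Q-Q.mean(0))@e
        print('red',st[i,4],c[i].round(1),Q.mean(0).round(4),'dir',e.round(3),'len',np.ptp(t).round(4))
    return P,h,roi,out
E
python3 - <<'E'
from rack import *
d=pickle.load(open('top0.pkl','rb')); P,h,roi,o=analyse(d)
org=(cv2.inRange(h,(6,150,110),(18,255,255))>0)&roi
for nm,(u,v) in dict(bay2=(288,126),bay4=(333,122)).items():
    Q=P[v-10:v+10,u-6:u+7].reshape(-1,3)
    for _ in range(3):
        c=np.linalg.lstsq(np.c_[Q[:,:2],np.ones(len(Q))],Q[:,2],rcond=None)[0]; r=Q[:,2]-np.c_[Q[:,:2],np.ones(len(Q))]@c; Q=Q[abs(r)<.004]
    print(nm,c.round(4),'slope',np.degrees(np.arctan(np.hypot(*c[:2]))).round(2),'yaw',np.degrees(np.arctan2(c[1],c[0])).round(2),Q.mean(0).round(4),r.std())
print(viewer.get_image('wrist')['tool_from_camera'])
E
```

```text
red 38 [334.  136.6] [ 0.6278 -0.128   0.0394] dir [-0.143  0.99   0.005] len 0.0549
red 38 [289.  139.7] [0.6172 0.0075 0.0393] dir [-0.134  0.991  0.001] len 0.0552
bay2 [-2.9321 -3.0423  2.0147] slope 76.68 yaw -133.94 [0.6578 0.0096 0.0567] 1.5200667685098308e-05
bay4 [ 0.557   0.0835 -0.3064] slope 29.39 yaw 8.53 [ 0.6692 -0.1245  0.0559] 0.0019101017900995778
[[-5.98051029e-04 -9.70293963e-01 -2.41928228e-01  6.62893355e-02]
 [ 9.99999610e-01 -7.37637778e-04  4.86403294e-04 -4.99932528e-04]
 [-6.50409581e-04 -2.41927843e-01  9.70294025e-01 -1.65958262e-01]
 [ 0.00000000e+00  0.00000000e+00  0.00000000e+00  1.00000000e+00]]
```

Request:
drive_tool(
  deltas=[
    {"grip":1,"linear":[0.08,-0.08,0.04],"roll":0.1},
    {"grip":1,"linear":[0.06,-0.08,0.04],"roll":0.1},
    {"grip":1,"linear":[0.05,-0.08,0.04],"roll":0.1},
    {"grip":1,"linear":[0.05,-0.08,0.04],"roll":0.1},
    {"grip":1,"linear":[0.05,-0.08,0.04],"roll":0.08},
    {"grip":1,"linear":[0.05,-0.08,0.04]},
    {"grip":1,"linear":[0.05,-0.08,0.04]},
    {"grip":1,"linear":[0.05,-0.08,0.02]},
    {"grip":1,"linear":[0.05,-0.08,0]},
    {"grip":1,"linear":[0.05,-0.08,0]},
    {"grip":1,"linear":[0.04,-0.08,0]},
    {"grip":1,"linear":[0.04,-0.08,0]},
  ],
)

```text
schema error: expected keys grip, linear, roll
```

Request:
drive_tool(
  deltas=[
    {"grip":1,"linear":[0.05,-0.08,0.03],"roll":0.06},
    {"grip":1,"linear":[0.05,-0.08,0.03],"roll":0.06},
    {"grip":1,"linear":[0.05,-0.08,0.03],"roll":0.06},
    {"grip":1,"linear":[0.05,-0.08,0.03],"roll":0.06},
    {"grip":1,"linear":[0.05,-0.08,0.03],"roll":0.06},
    {"grip":1,"linear":[0.05,-0.08,0.03],"roll":0.06},
    {"grip":1,"linear":[0.05,-0.08,0.03],"roll":0.06},
    {"grip":1,"linear":[0.05,-0.08,0.03],"roll":0.04},
    {"grip":1,"linear":[0.05,-0.08,0.03],"roll":0},
    {"grip":1,"linear":[0.05,-0.08,0.01],"roll":0},
    {"grip":1,"linear":[0.05,-0.08,0],"roll":0},
    {"grip":1,"linear":[0.05,-0.08,0],"roll":0},
  ],
)

```text
time_s: 1.35
position: [0.5423, 0.2017, 0.359]
ee_rot: [0.0, -0.071, 0.997, 0.0]
force: [0.3, 0.6, 0.1]
finger_gap: 0.0929
grasp_force: 0.0
```

Request:
drive_tool(
  deltas=[
    {"grip":1,"linear":[0.05,-0.08,0],"roll":0},
    {"grip":1,"linear":[0.05,-0.08,0],"roll":0},
    {"grip":1,"linear":[0.05,-0.08,0],"roll":0},
    {"grip":1,"linear":[0,-0.08,0],"roll":0},
    {"grip":1,"linear":[0,-0.08,0],"roll":0},
    {"grip":1,"linear":[0,0,0],"roll":0},
    {"grip":1,"linear":[0,0,0],"roll":0},
  ],
)

```text
time_s: 2.05
position: [0.6165, 0.0027, 0.3585]
ee_rot: [-0.0, -0.07, 0.998, 0.0]
force: [-0.0, 0.7, -0.2]
finger_gap: 0.093
grasp_force: 0.0
```

Run:
```python
from rack import *
d=cam('wrist'); pickle.dump(d,open('w1.pkl','wb')); cv2.imwrite('pics/w1.png',d['image']); print(d['fx'],d['s']['position'],d['s']['ee_rot'])
P,h,roi,o=analyse(d)
```

```text
316.1045968786012 [0.61648893 0.00269237 0.35846099] [-1.47066232e-04 -6.98196224e-02  9.97559617e-01  9.24790910e-05]
red 26 [291.3 158.5] [ 0.6104 -0.0362  0.0395] dir [-0.139  0.988  0.068] len 0.0095
red 28 [348.5 157.4] [0.5964 0.0502 0.0402] dir [-0.146  0.987 -0.062] len 0.0108
red 112 [231.8 162. ] [ 0.6282 -0.1258  0.0401] dir [-0.137  0.991 -0.006] len 0.0569
red 111 [320.2 167. ] [0.6171 0.0096 0.0402] dir [-0.132  0.991  0.004] len 0.0554
```

View pics/w1.png

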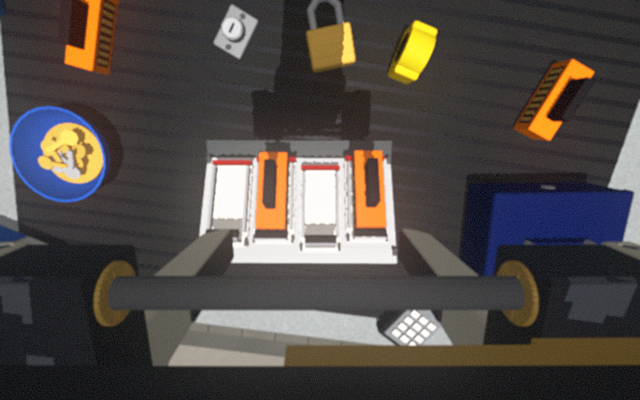

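Wrist view: rack at (200–395, 150–262), with the empty bays at (232,190) and (320,200). The sill positions agree with the top view to within 2 mm. Next, a profile along each empty bay.

Run:
```python
from rack import *
yaw=np.radians(8.0); ex=np.array([np.cos(yaw),np.sin(yaw)]); ey=np.array([-ex[1],ex[0]])
for f in('top0','w1'):
    d=pickle.load(open(f+'.pkl','rb')); P=cloud(d); h=cv2.cvtColor(d['image'],cv2.COLOR_BGR2HSV)
    X=P[...,:2]@ex; Y=P[...,:2]@ey; Z=P[...,2]
    o=(cv2.inRange(h,(6,150,110),(18,255,255))>0)&(X>.52)&(X<.8)&(abs(Y+.1)<.2)&(Z>.06)
    for a,b in((.0,.03),(-.18,-.09)):pass
    for nm,yc in dict(La=-.013,Lb=-.15).items(): pass
    n,l,st,c=cv2.connectedComponentsWithStats(o.astype(np.uint8))
    for i in range(1,n):
        if st[i,4]>100:
            q=P[l==i]; A=np.c_[q[:,:2],np.ones(len(q))]; k=np.linalg.lstsq(A,q[:,2],rcond=None)[0]; ok=abs(q[:,2]-A@k)<.004; k=np.linalg.lstsq(A[ok],q[ok,2],rcond=None)[0]
            qq=q[ok]; X2=qq[:,:2]@ex; m=[np.median((qq[:,:2]@ey)[(X2>a)&(X2<a+.02)]).round(4) for a in np.arange(.58,.69,.02)]
            yl=np.percentile(qq[:,:2]@ey,[3,97])
            print(f,'loaded slope',np.degrees(np.arctan(np.hypot(*k[:2]))).round(1),'yaw',np.degrees(np.arctan2(k[1],k[0])).round(1),'Y',yl.round(4),yl.mean().round(4))
    red=((cv2.inRange(h,(0,140,60),(5,255,255))|cv2.inRange(h,(172,140,60),(180,255,255)))>0)&(Z>.03)&(Z<.05)
    for nm,yc in dict(M=-.0775,R=-.2135).items():
        r=red&(abs(Y-yc)<.032)&(X>.55)&(X<.66)
        ys=Y[r]; yc2=(np.percentile(ys,2)+np.percentile(ys,98))/2
        print(f,nm,'sill X',np.percentile(X[r],[2,50,98]).round(4),'Y range',np.percentile(ys,[2,98]).round(4),'yc',yc2.round(4))
        s=(abs(Y-yc2)<.012)&(X>.58)&(X<.76)&(Z>.01)
        V=h[...,2]
        xs=X[s];zs=Z[s];vs=V[s]; b=np.round(xs/.004).astype(int)
        print(' '.join(f'{k*4}:{np.median(zs[b==k])*1000:.0f}/{int(np.median(vs[b==k]))}' for k in np.unique(b)))
        fl=s&(X>np.median(X[r])+.015)&(X<np.median(X[r])+.065)&(V>170)
        print('floor line: z = ',np.polyfit(X[fl]-np.median(X[r]),Z[fl],1).round(4))
```

```text
top0 loaded slope 27.8 yaw 13.5 Y [-0.1647 -0.1287] -0.1467
top0 loaded slope 29.1 yaw 6.9 Y [-0.0306  0.0077] -0.0114
top0 M sill X [0.6089 0.6119 0.6162] Y range [-0.1058 -0.0513] yc -0.0785
584:10/118 592:10/117 600:19/216 604:22/211 608:25/145 612:40/190 616:36/211 620:38/255 624:40/252 628:42/252 632:43/252 636:46/252 640:49/252 644:51/252 648:52/252 652:55/252 656:58/252 660:60/252 664:62/252 668:64/252 672:66/252 676:69/252 680:71/252 684:73/253 688:75/255 692:77/164 696:105/93 700:84/160 704:116/104 708:118/202 712:111/160 716:107/164 720:98/171 724:94/255 728:97/253 732:94/234 736:95/237 740:98/243 744:99/227
floor line: z =  [0.5494 0.0332]
top0 R sill X [0.601  0.6036 0.6076] Y range [-0.2413 -0.187 ] yc -0.2142
584:14/112 588:12/117 600:27/152 604:40/190 608:36/210 612:35/255 616:39/252 620:41/252 624:44/252 628:47/252 632:48/252 636:51/252 640:54/252 644:56/252 648:57/252 652:59/252 656:62/252 660:64/252 664:68/252 668:68/252 672:71/252 676:74/253 680:76/255 684:79/156 688:97/119 692:86/148 696:116/97 700:120/209 704:113/162 708:107/161 712:99/206 716:98/255 720:98/254 7
[... 623 characters left out ...]
14/102 704:116/159 708:121/195 712:112/183 716:104/215 720:103/216 724:96/254 728:97/252 732:93/243 736:95/243 740:97/244 744:99/231
floor line: z =  [0.5801 0.0308]
w1 R sill X [0.603  0.6046 0.6061] Y range [-0.2392 -0.1848] yc -0.212
600:28/170 604:39/208 608:38/198 612:35/255 616:37/253 620:40/253 624:43/253 628:44/253 632:46/253 636:49/253 640:51/253 644:54/253 648:56/253 652:58/253 656:61/253 660:63/253 664:66/253 668:68/253 672:70/253 676:72/253 680:75/253 684:77/197 688:80/176 692:82/177 696:83/165 712:102/198 716:96/255 720:97/247 724:90/237 728:90/237 732:93/239 736:95/238 740:98/236 744:100/202
floor line: z =  [0.5785 0.0309]
  return _methods._mean(a, axis=axis, dtype=dtype,
  ret = ret.dtype.type(ret / rcount)
```

Run:
```python
from rack import *
for f in('top0','w1'):
    d=pickle.load(open(f+'.pkl','rb')); P=cloud(d).reshape(-1,3)
    for nm,c in dict(A=(.47,.344),B=(.467,-.349)).items():
        w=P[np.hypot(P[:,0]-c[0],P[:,1]-c[1])<.075]
        for z0,z1 in((.034,.046),(.066,.08)):
            q=w[(w[:,2]>z0)&(w[:,2]<z1)]
            if len(q)<20: continue
            r=cv2.minAreaRect((q[:,:2]*1000).astype(np.float32)); b=q[:,:2]-q[:,:2].mean(0); e=np.linalg.svd(b,full_matrices=False)[2][0]
            print(f,nm,z0,len(q),np.median(q[:,2]).round(4),np.round(r[0],1),np.round(r[1],1),round(r[2],1),'pca',np.degrees(np.arctan(e[1]/e[0])).round(1))
```

```text
top0 A 0.034 327 0.0402 [469.7 344.2] [ 43.  108.4] 72.2 pca -17.4
top0 A 0.066 90 0.0715 [469.9 343.9] [16.  55.8] 74.8 pca -18.9
top0 B 0.034 359 0.0407 [ 467.2 -349.7] [ 41.6 108.5] 81.8 pca -7.6
top0 B 0.066 107 0.0728 [ 467.6 -349.3] [15. 59.] 81.8 pca -8.3
w1 A 0.034 1556 0.0401 [470.7 344.8] [ 42.2 109.9] 72.0 pca -15.6
w1 A 0.066 561 0.0718 [470.7 345.5] [16.2 59.5] 71.4 pca -17.7
w1 B 0.034 1361 0.0397 [ 474.4 -347.9] [40.3 97.7] 80.9 pca -18.5
w1 B 0.066 628 0.0711 [ 469.1 -348.4] [17.  56.9] 81.8 pca -8.6
```

Request:
drive_tool(
  deltas=[
    {"grip":1,"linear":[-0.033,0.076,-0.045],"roll":-0.05},
    {"grip":1,"linear":[-0.033,0.076,-0.045],"roll":-0.05},
    {"grip":1,"linear":[-0.033,0.076,-0.045],"roll":-0.05},
    {"grip":1,"linear":[-0.033,0.076,-0.045],"roll":-0.05},
    {"grip":1,"linear":[-0.033,0.076,-0.045],"roll":-0.05},
    {"grip":1,"linear":[-0.033,0.076,-0.045],"roll":-0.05},
    {"grip":1,"linear":[-0.033,0.076,-0.045],"roll":-0.05},
    {"grip":1,"linear":[-0.033,0.076,-0.045],"roll":-0.05},
    {"grip":1,"linear":[-0.029,0.076,-0.045],"roll":-0.032},
    {"grip":1,"linear":[0,0,0],"roll":0},
    {"grip":1,"linear":[0,0,0],"roll":0},
  ],
)

```text
time_s: 3.2
position: [0.4683, 0.3477, 0.1554]
ee_rot: [-0.001, 0.152, 0.988, -0.0]
force: [0.1, 0.1, 0.7]
finger_gap: 0.0931
grasp_force: 0.0
```

Request:
drive_tool(
  deltas=[
    {"grip":1,"linear":[0.003,-0.006,-0.06],"roll":0},
    {"grip":1,"linear":[0,0,-0.06],"roll":0},
    {"grip":1,"linear":[0,0,-0.06],"roll":0},
    {"grip":1,"linear":[0,0,-0.036],"roll":0},
    {"grip":1,"linear":[0,0,0],"roll":0},
    {"grip":1,"linear":[0,0,0],"roll":0},
    {"grip":1,"linear":[0,0,0],"roll":0},
  ],
)

```text
time_s: 3.9
position: [0.4726, 0.3427, 0.0496]
ee_rot: [0.001, 0.155, 0.988, 0.001]
force: [-0.4, 0.6, -0.2]
finger_gap: 0.0929
grasp_force: 0.0
```

Request:
drive_tool(
  deltas=[
    {"grip":1,"linear":[-0.005,0.003,-0.004],"roll":0},
    {"grip":1,"linear":[0,0,0],"roll":0},
    {"grip":-1,"linear":[0,0,0],"roll":0},
    {"grip":-1,"linear":[0,0,0],"roll":0},
    {"grip":-1,"linear":[0,0,0],"roll":0},
    {"grip":-1,"linear":[0,0,0],"roll":0},
    {"grip":-1,"linear":[0,0,0],"roll":0},
    {"grip":-1,"linear":[0,0,0],"roll":0},
  ],
)

```text
time_s: 4.7
position: [0.4692, 0.344, 0.0461]
ee_rot: [0.0, 0.155, 0.988, -0.0]
force: [0.7, 0.2, 0.4]
finger_gap: 0.0498
grasp_force: 0.0
```

Request:
drive_tool(
  deltas=[
    {"grip":-1,"linear":[0,0,0],"roll":0},
    {"grip":-1,"linear":[0,0,0],"roll":0},
    {"grip":-1,"linear":[0,0,0],"roll":0},
    {"grip":-1,"linear":[0,0,0],"roll":0},
    {"grip":-1,"linear":[0,0,0],"roll":0},
    {"grip":-1,"linear":[0,0,0],"roll":0},
    {"grip":-1,"linear":[0,0,0],"roll":0},
  ],
)

```text
time_s: 5.4
position: [0.4689, 0.3439, 0.0459]
ee_rot: [-0.0, 0.155, 0.988, -0.0]
force: [0.3, 0.6, -3.0]
finger_gap: 0.0141
grasp_force: 30.0
```

Request:
drive_tool(
  deltas=[
    {"grip":-1,"linear":[0,0,0.06],"roll":0},
    {"grip":-1,"linear":[0,0,0.09],"roll":0},
    {"grip":-1,"linear":[0,0,0.09],"roll":0},
    {"grip":-1,"linear":[0.043,-0.083,0.019],"roll":0.054},
    {"grip":-1,"linear":[0.043,-0.083,0.019],"roll":0.054},
    {"grip":-1,"linear":[0.043,-0.083,0.019],"roll":0.054},
    {"grip":-1,"linear":[0.043,-0.083,0.019],"roll":0.054},
    {"grip":-1,"linear":[0.043,-0.083,0.019],"roll":0.054},
    {"grip":-1,"linear":[0.043,-0.083,0.019],"roll":0.054},
    {"grip":-1,"linear":[0.043,-0.083,0.019],"roll":0.054},
    {"grip":-1,"linear":[0.043,-0.083,0.019],"roll":0.052},
  ],
)

```text
time_s: 6.5
position: [0.6411, 0.0099, 0.2421]
ee_rot: [-0.001, -0.071, 0.997, -0.0]
force: [1.0, 0.8, -2.6]
finger_gap: 0.0136
grasp_force: 30.0
```

Request:
drive_tool(
  deltas=[
    {"grip":-1,"linear":[0,0,0],"roll":0},
    {"grip":-1,"linear":[0,0,0],"roll":0},
    {"grip":-1,"linear":[0,0,0],"roll":0},
  ],
)

```text
time_s: 6.8
position: [0.6402, 0.0131, 0.2415]
ee_rot: [-0.001, -0.07, 0.998, 0.0]
force: [0.1, 1.0, -2.9]
finger_gap: 0.0136
grasp_force: 30.0
```

```bash
cat > rk.py <<'E'
from h import *
yaw=np.radians(8.0); C,S=np.cos(yaw),np.sin(yaw)
def st():
    s=status.observe(); p=np.array(s['position']); q=s['ee_rot']; F=np.array(s['force'])
    a=np.degrees(np.arctan2(2*q[1]*q[2],2*q[1]**2-1)); 
    print('t',round(s['time_s'],2),'X %.4f Y %.4f z %.4f yaw %.2f'%(p[0]*C+p[1]*S,-p[0]*S+p[1]*C,p[2],(a%180)),'Frack %.1f %.1f %.1f'%(F[0]*C+F[1]*S,-F[0]*S+F[1]*C,F[2]),'gap',round(s['finger_gap'],4))
E
python3 -c "
from rk import *
st(); d=cam('wrist'); cv2.imwrite('pics/w2.png',d['image'])"
```

```text
t 6.8 X 0.6358 Y -0.0761 z 0.2415 yaw 8.05 Frack 0.3 1.0 -2.9 gap 0.0136
```

View pics/w2.png

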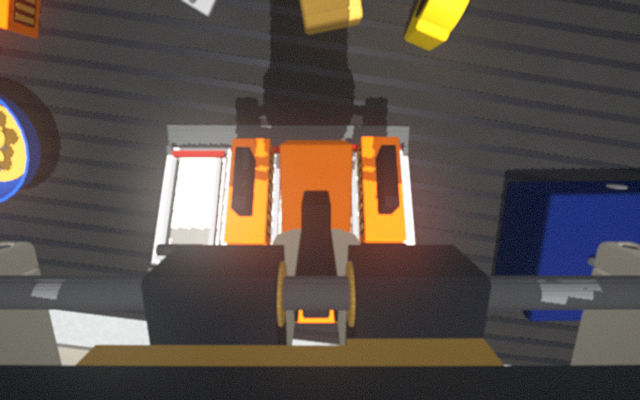

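Wrist view: the spare hangs level in the grip at (280–352, 140–235), between the loaded magazines at (248,190) and (380,190). Next: descend, with a 2 mm Y correction.

Request:
drive_tool(
  deltas=[
    {"grip":-1,"linear":[0.001,-0.004,-0.05],"roll":0},
    {"grip":-1,"linear":[0,0,-0.07],"roll":0},
    {"grip":-1,"linear":[0,0,-0.06],"roll":0},
    {"grip":-1,"linear":[0,0,-0.035],"roll":0},
    {"grip":-1,"linear":[0,0,0],"roll":0},
    {"grip":-1,"linear":[0,0,0],"roll":0},
  ],
)

```text
time_s: 7.45
position: [0.6415, 0.0113, 0.1348]
ee_rot: [-0.0, -0.071, 0.997, 0.0]
force: [0.4, -0.3, -3.5]
finger_gap: 0.0138
grasp_force: 30.0
```

```bash
python3 -c "
from rk import *
st()"
```

```text
t 7.45 X 0.6369 Y -0.0781 z 0.1348 yaw 8.11 Frack 0.4 -0.3 -3.5 gap 0.0138
```

Request:
drive_tool(
  deltas=[
    {"grip":-1,"linear":[-0.002,0,-0.012],"roll":0},
    {"grip":-1,"linear":[0,0,-0.012],"roll":0},
    {"grip":-1,"linear":[0,0,0],"roll":0},
    {"grip":-1,"linear":[0,0,0],"roll":0},
  ],
)

```text
time_s: 7.85
position: [0.6407, 0.01, 0.1228]
ee_rot: [0.0, -0.07, 0.998, 0.0]
force: [0.8, 0.0, -2.2]
finger_gap: 0.0139
grasp_force: 30.0
```

Request:
drive_tool(
  deltas=[
    {"grip":-1,"linear":[-0.004,-0.0005,-0.004],"roll":0},
    {"grip":-1,"linear":[-0.004,-0.0005,-0.004],"roll":0},
    {"grip":-1,"linear":[0,0,0],"roll":0},
  ],
)

```text
time_s: 8.15
position: [0.637, 0.0095, 0.1192]
ee_rot: [0.001, -0.07, 0.998, 0.0]
force: [0.7, 0.2, 2.8]
finger_gap: 0.0138
grasp_force: 30.0
```

```bash
python3 -c "
from rk import *
st()"
```

```text
t 8.15 X 0.6321 Y -0.0792 z 0.1192 yaw 8.01 Frack 0.7 0.1 2.8 gap 0.0138
```

Request:
drive_tool(
  deltas=[
    {"grip":-1,"linear":[-0.006,0,-0.006],"roll":0},
    {"grip":-1,"linear":[-0.006,0,-0.007],"roll":0},
    {"grip":-1,"linear":[-0.006,0,-0.007],"roll":0},
    {"grip":-1,"linear":[0,0,0],"roll":0},
    {"grip":-1,"linear":[0,0,0],"roll":0},
  ],
)

```text
time_s: 8.65
position: [0.6269, 0.0092, 0.1081]
ee_rot: [-0.001, -0.07, 0.998, -0.0]
force: [-1.9, -2.6, 0.2]
finger_gap: 0.0141
grasp_force: 30.0
```

```bash
python3 -c "
from rk import *
st(); d=cam('side'); p=proj(d,[[.63,.01,.1]])[0].astype(int); print(p)
v,u=p[1],p[0]; cv2.imwrite('pics/s1.png',cv2.resize(d['image'][v-50:v+50,u-65:u+65],None,fx=6,fy=6,interpolation=cv2.INTER_CUBIC))"
```

```text
t 8.65 X 0.6220 Y -0.0782 z 0.1081 yaw 8.00 Frack -2.2 -2.3 0.2 gap 0.0141
[371 171]
```

View pics/s1.png

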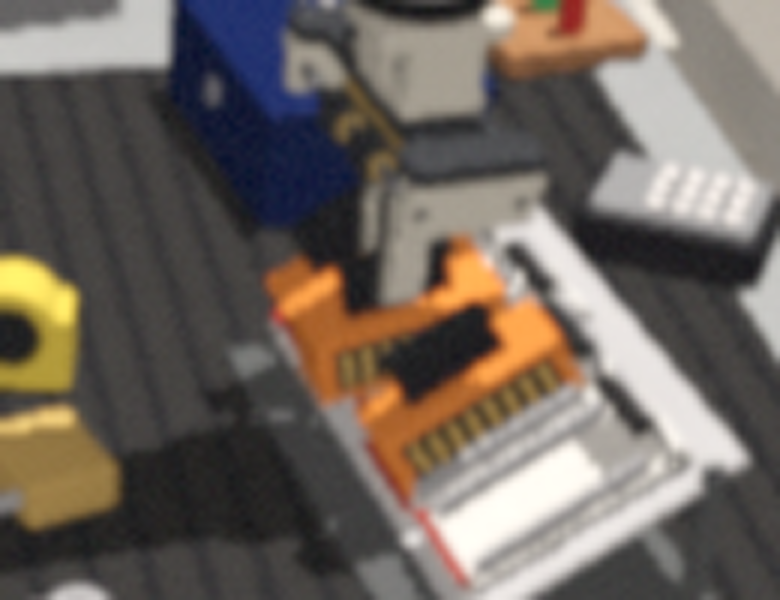

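Request:
drive_tool(
  deltas=[
    {"grip":-1,"linear":[-0.006,-0.001,-0.01],"roll":0},
    {"grip":-1,"linear":[-0.006,-0.001,-0.008],"roll":0},
    {"grip":-1,"linear":[-0.004,-0.001,-0.006],"roll":0},
    {"grip":-1,"linear":[0,0,0],"roll":0},
    {"grip":-1,"linear":[0,0,0],"roll":0},
  ],
)

```text
time_s: 9.2
position: [0.6195, 0.0083, 0.0964]
ee_rot: [-0.0, -0.07, 0.998, 0.0]
force: [0.3, -1.1, -2.3]
finger_gap: 0.014
grasp_force: 30.0
```

```bash
python3 -c "
from rk import *
st()"
```

```text
t 9.2 X 0.6146 Y -0.0780 z 0.0964 yaw 8.03 Frack 0.1 -1.2 -2.3 gap 0.014
```

Request:
drive_tool(
  deltas=[
    {"grip":-1,"linear":[-0.002,0,-0.004],"roll":0},
    {"grip":-1,"linear":[0,0,-0.002],"roll":0},
    {"grip":-1,"linear":[0,0,0],"roll":0},
    {"grip":-1,"linear":[0,0,0],"roll":0},
  ],
)

```text
time_s: 9.6
position: [0.6182, 0.0081, 0.0936]
ee_rot: [-0.0, -0.07, 0.998, 0.0]
force: [-2.8, -1.2, 1.6]
finger_gap: 0.0141
grasp_force: 30.0
```

```bash
python3 -c "
from rk import *
st()
d=cam('side'); P=cloud(d); h=cv2.cvtColor(d['image'],cv2.COLOR_BGR2HSV)
X=P[...,0]*C+P[...,1]*S; Y=-P[...,0]*S+P[...,1]*C
o=(cv2.inRange(h,(6,120,80),(20,255,255))>0)&(abs(Y+.078)<.026)&(X>.5)&(X<.75)
x,z=X[o],P[...,2][o]
print(o.sum()); b=np.round(x/.008).astype(int)
print([(int(k*8),np.round(np.percentile(z[b==k],[10,90])*1000).tolist(),int((b==k).sum())) for k in np.unique(b)])
cv2.imwrite('pics/s2.png',cv2.resize(d['image'][135:205,335:415],None,fx=8,fy=8,interpolation=cv2.INTER_CUBIC))
"
```

```text
t 9.6 X 0.6134 Y -0.0780 z 0.0936 yaw 8.02 Frack -3.0 -0.8 1.6 gap 0.0141
307
[(568, [68.0, 71.0], 3), (576, [54.0, 71.0], 35), (584, [41.0, 76.0], 51), (592, [47.0, 85.0], 49), (600, [49.0, 83.0], 29), (608, [57.0, 84.0], 22), (616, [59.0, 88.0], 14), (624, [86.0, 94.0], 7), (632, [90.0, 98.0], 12), (640, [95.0, 119.0], 19), (648, [100.0, 274.0], 12), (656, [102.0, 106.0], 19), (664, [104.0, 111.0], 22), (672, [97.0, 110.0], 10), (680, [98.0, 98.0], 1), (696, [76.0, 80.0], 2)]
```

View pics/s2.png

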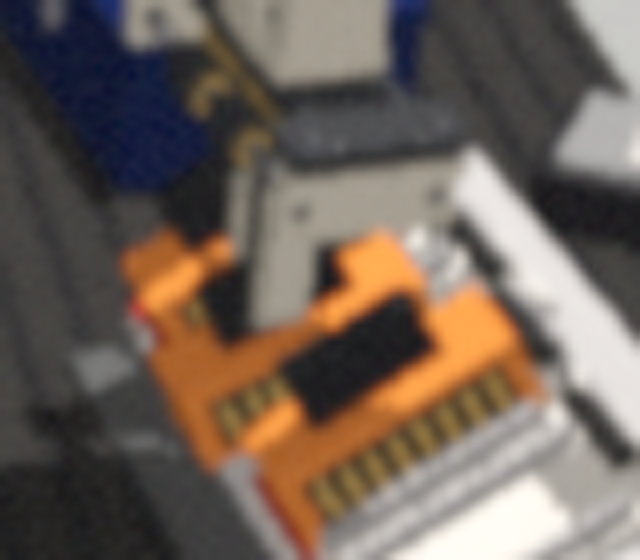

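Request:
drive_tool(
  deltas=[
    {"grip":-1,"linear":[-0.002,0,0.0035],"roll":0},
    {"grip":-1,"linear":[0.009,0.0012,0.0052],"roll":0},
    {"grip":-1,"linear":[0.009,0.0012,0.0052],"roll":0},
    {"grip":-1,"linear":[0.0095,0.0014,0.0056],"roll":0},
    {"grip":-1,"linear":[0,0,0],"roll":0},
    {"grip":-1,"linear":[0,0,0],"roll":0},
  ],
)

```text
time_s: 10.25
position: [0.6315, 0.0101, 0.1033]
ee_rot: [0.0, -0.07, 0.998, 0.0]
force: [0.0, -0.8, -3.3]
finger_gap: 0.0142
grasp_force: 30.0
```

```bash
python3 -c "
from rk import *
st()"
```

```text
t 10.25 X 0.6268 Y -0.0779 z 0.1033 yaw 8.02 Frack -0.1 -0.8 -3.3 gap 0.0142
```

Request:
drive_tool(
  deltas=[
    {"grip":-1,"linear":[0.0052,0.0007,0.003],"roll":0},
    {"grip":-1,"linear":[0,0,0],"roll":0},
    {"grip":-1,"linear":[0,0,0],"roll":0},
  ],
)

```text
time_s: 10.55
position: [0.634, 0.0103, 0.1049]
ee_rot: [0.0, -0.07, 0.998, -0.0]
force: [0.2, -0.2, -3.3]
finger_gap: 0.0138
grasp_force: 30.0
```

Request:
drive_tool(
  deltas=[
    {"grip":-1,"linear":[0.0035,0.0005,0.002],"roll":0},
    {"grip":-1,"linear":[0,0,0],"roll":0},
    {"grip":-1,"linear":[0,0,0],"roll":0},
  ],
)

```text
time_s: 10.85
position: [0.6357, 0.0105, 0.1058]
ee_rot: [-0.0, -0.07, 0.998, -0.0]
force: [-0.2, -0.6, -3.8]
finger_gap: 0.0139
grasp_force: 30.0
```

Request:
drive_tool(
  deltas=[
    {"grip":-1,"linear":[0.0035,0.0005,0.002],"roll":0},
    {"grip":-1,"linear":[0,0,0],"roll":0},
    {"grip":-1,"linear":[0,0,0],"roll":0},
  ],
)

```text
time_s: 11.15
position: [0.637, 0.0107, 0.1067]
ee_rot: [-0.0, -0.07, 0.998, -0.0]
force: [-1.7, 0.5, -3.2]
finger_gap: 0.0143
grasp_force: 30.0
```

```bash
python3 -c "
from rk import *
st()"
```

```text
t 11.15 X 0.6323 Y -0.0780 z 0.1067 yaw 8.01 Frack -1.7 0.7 -3.2 gap 0.0143
```

Request:
drive_tool(
  deltas=[
    {"grip":-1,"linear":[0.0035,0.0005,0.002],"roll":0},
    {"grip":-1,"linear":[0.0035,0.0005,0.002],"roll":0},
    {"grip":-1,"linear":[0,0,0],"roll":0},
    {"grip":-1,"linear":[0,0,0],"roll":0},
  ],
)

```text
time_s: 11.55
position: [0.6398, 0.011, 0.1085]
ee_rot: [-0.001, -0.07, 0.998, -0.0]
force: [-5.2, -0.6, -2.7]
finger_gap: 0.0137
grasp_force: 30.0
```

Request:
drive_tool(
  deltas=[
    {"grip":-1,"linear":[0.0035,0.0005,0.002],"roll":0},
    {"grip":-1,"linear":[0.0035,0.0005,0.002],"roll":0},
    {"grip":-1,"linear":[0,0,0],"roll":0},
    {"grip":-1,"linear":[0,0,0],"roll":0},
  ],
)

```text
time_s: 11.95
position: [0.6421, 0.0114, 0.1103]
ee_rot: [-0.002, -0.07, 0.998, -0.0]
force: [-7.8, -1.6, -2.6]
finger_gap: 0.0136
grasp_force: 30.0
```

```bash
python3 -c "
from rk import *
st()"
```

```text
t 11.95 X 0.6375 Y -0.0781 z 0.1103 yaw 8.00 Frack -8.0 -0.5 -2.6 gap 0.0136
```

Request:
drive_tool(
  deltas=[
    {"grip":-1,"linear":[0.0045,0.0007,0.0025],"roll":0},
    {"grip":-1,"linear":[0,0,0],"roll":0},
    {"grip":-1,"linear":[0.002,0.0003,-0.0035],"roll":0},
    {"grip":-1,"linear":[0,0,0],"roll":0},
    {"grip":-1,"linear":[0,0,0],"roll":0},
  ],
)

```text
time_s: 12.45
position: [0.6447, 0.0117, 0.1096]
ee_rot: [-0.003, -0.07, 0.998, -0.0]
force: [-9.8, -1.3, -1.1]
finger_gap: 0.0136
grasp_force: 30.0
```

Request:
drive_tool(
  deltas=[
    {"grip":-1,"linear":[-0.002,-0.0003,-0.0045],"roll":0},
    {"grip":-1,"linear":[-0.002,-0.0003,-0.0045],"roll":0},
    {"grip":-1,"linear":[0,0,0],"roll":0},
    {"grip":-1,"linear":[0,0,0],"roll":0},
  ],
)

```text
time_s: 12.85
position: [0.644, 0.0116, 0.1059]
ee_rot: [-0.002, -0.07, 0.998, -0.0]
force: [-8.7, -1.7, 1.2]
finger_gap: 0.0141
grasp_force: 30.0
```

```bash
python3 -c "
from rk import *
st()"
```

```text
t 12.85 X 0.6393 Y -0.0782 z 0.1059 yaw 8.00 Frack -8.9 -0.4 1.2 gap 0.0141
```

Request:
drive_tool(
  deltas=[
    {"grip":-1,"linear":[-0.002,-0.0003,-0.004],"roll":0},
    {"grip":-1,"linear":[-0.001,-0.0001,-0.003],"roll":0},
    {"grip":-1,"linear":[0,0,0],"roll":0},
    {"grip":-1,"linear":[0,0,0],"roll":0},
  ],
)

```text
time_s: 13.25
position: [0.6432, 0.0115, 0.1027]
ee_rot: [-0.001, -0.07, 0.998, -0.0]
force: [-7.7, -0.8, 3.2]
finger_gap: 0.0137
grasp_force: 30.0
```

```bash
cat > chk.py <<'E'
from rk import *
import sys
yc=float(sys.argv[1]); st()
d=cam('side'); P=cloud(d); h=cv2.cvtColor(d['image'],cv2.COLOR_BGR2HSV)
X=P[...,0]*C+P[...,1]*S; Y=-P[...,0]*S+P[...,1]*C; Z=P[...,2]
# top face of magazine and of the nearest loaded: orange points, fit the upper surface slope
for y in (-.1455,-.0105,yc):
    o=(cv2.inRange(h,(6,120,80),(20,255,255))>0)&(abs(Y-y)<.022)&(X>.58)&(X<.72)&(Z<.14)
    x,z=X[o],Z[o]; b=np.round(x/.006).astype(int)
    t=np.array([(k*.006,np.percentile(z[b==k],85)) for k in np.unique(b) if (b==k).sum()>4])
    k=np.polyfit(*t.T,1); r=t[:,1]-np.polyval(k,t[:,0]); t=t[abs(r)<.006]; k=np.polyfit(*t.T,1)
    print('Y',y,'slope deg',np.degrees(np.arctan(k[0])).round(1),'z at X=.64',np.polyval(k,.64).round(4),len(t),'max X',x.max().round(3))
E
python3 chk.py -.078
```

```text
t 13.25 X 0.6386 Y -0.0781 z 0.1027 yaw 8.00 Frack -7.8 0.3 3.2 gap 0.0137
Y -0.1455 slope deg 29.2 z at X=.64 0.102 15 max X 0.69
Y -0.0105 slope deg 30.7 z at X=.64 0.104 11 max X 0.694
Y -0.078 slope deg 26.3 z at X=.64 0.0984 13 max X 0.705
```

Request:
drive_tool(
  deltas=[
    {"grip":-1,"linear":[-0.001,-0.0001,-0.003],"roll":0},
    {"grip":-1,"linear":[-0.001,-0.0001,-0.003],"roll":0},
    {"grip":-1,"linear":[0,0,0],"roll":0},
    {"grip":-1,"linear":[0,0,0],"roll":0},
  ],
)

```text
time_s: 13.7
position: [0.6425, 0.0114, 0.0998]
ee_rot: [-0.001, -0.07, 0.998, -0.0]
force: [-6.5, -0.7, 2.2]
finger_gap: 0.0137
grasp_force: 30.0
```

```bash
python3 chk.py -.078; python3 -c "
from h import *
d=cam('side'); cv2.imwrite('pics/s3.png',cv2.resize(d['image'][135:205,335:415],None,fx=7,fy=7,interpolation=cv2.INTER_CUBIC))"
```

```text
t 13.7 X 0.6379 Y -0.0781 z 0.0998 yaw 8.00 Frack -6.5 0.2 2.2 gap 0.0137
Y -0.1455 slope deg 29.4 z at X=.64 0.1018 14 max X 0.69
Y -0.0105 slope deg 31.5 z at X=.64 0.105 11 max X 0.692
Y -0.078 slope deg 28.2 z at X=.64 0.0958 11 max X 0.704
```

View pics/s3.png

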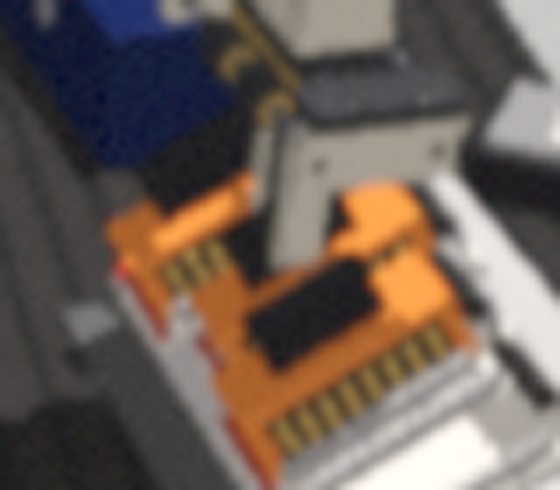

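The sill now shows in front of the spare's lower end at (210,350), so the end is past it. I'll press on until it sits flat.

Request:
drive_tool(
  deltas=[
    {"grip":-1,"linear":[-0.001,-0.0001,-0.002],"roll":0},
    {"grip":-1,"linear":[-0.001,-0.0001,-0.002],"roll":0},
    {"grip":-1,"linear":[0,0,0],"roll":0},
    {"grip":-1,"linear":[0,0,0],"roll":0},
  ],
)

```text
time_s: 14.2
position: [0.6425, 0.0115, 0.0994]
ee_rot: [0.001, -0.07, 0.998, -0.0]
force: [-8.6, -0.4, 15.5]
finger_gap: 0.014
grasp_force: 30.0
```

```bash
python3 chk.py -.078
```

```text
t 14.2 X 0.6378 Y -0.0781 z 0.0994 yaw 8.00 Frack -8.5 0.8 15.5 gap 0.014
Y -0.1455 slope deg 29.6 z at X=.64 0.1024 14 max X 0.69
Y -0.0105 slope deg 29.9 z at X=.64 0.1032 10 max X 0.694
Y -0.078 slope deg 28.2 z at X=.64 0.0957 12 max X 0.704
```

Request:
drive_tool(
  deltas=[
    {"grip":-1,"linear":[0.0,0,0.002],"roll":0},
    {"grip":-0.25,"linear":[0,0,0],"roll":0},
    {"grip":-0.25,"linear":[0,0,0],"roll":0},
    {"grip":-0.25,"linear":[0,0,0],"roll":0},
    {"grip":-0.25,"linear":[0,0,0],"roll":0},
    {"grip":-0.25,"linear":[0,0,0],"roll":0},
  ],
)

```text
time_s: 14.85
position: [0.6425, 0.0117, 0.0983]
ee_rot: [0.0, -0.07, 0.998, 0.0]
force: [-0.1, 1.3, -0.5]
finger_gap: 0.0342
grasp_force: 0.0
```

```bash
python3 chk.py -.078
```

```text
t 14.85 X 0.6378 Y -0.0778 z 0.0983 yaw 8.02 Frack 0.1 1.3 -0.5 gap 0.0342
Y -0.1455 slope deg 29.8 z at X=.64 0.1028 15 max X 0.691
Y -0.0105 slope deg 31.1 z at X=.64 0.1042 9 max X 0.637
Y -0.078 slope deg 27.6 z at X=.64 0.0954 11 max X 0.716
```

Request:
drive_tool(
  deltas=[
    {"grip":-0.25,"linear":[0,0,0.03],"roll":0},
    {"grip":-0.25,"linear":[0,0,0.07],"roll":0},
    {"grip":-0.25,"linear":[0,0,0.09],"roll":0},
    {"grip":0.3,"linear":[0,0,0.09],"roll":0},
    {"grip":0.3,"linear":[-0.02,-0.02,0.09],"roll":0},
    {"grip":0.3,"linear":[-0.02,-0.02,0.09],"roll":0},
    {"grip":0.3,"linear":[0,0,0],"roll":0},
    {"grip":0.3,"linear":[0,0,0],"roll":0},
  ],
)

```text
time_s: 15.7
position: [0.6224, -0.0087, 0.3305]
ee_rot: [0.002, -0.07, 0.998, -0.0]
force: [0.3, 0.5, -0.2]
finger_gap: 0.0603
grasp_force: 0.0
```

```bash
cat > seat.py <<'E'
from rk import *
st(); d=cam('wrist'); P=cloud(d); h=cv2.cvtColor(d['image'],cv2.COLOR_BGR2HSV)
X=P[...,0]*C+P[...,1]*S; Y=-P[...,0]*S+P[...,1]*C; Z=P[...,2]
o=(cv2.inRange(h,(4,130,80),(20,255,255))>0)&(X>.56)&(X<.73)&(Z>.06)&(Z<.14)
for y in(-.0105,-.078,-.1455,-.2135):
    m=o&(abs(Y-y)<.023)
    if m.sum()<100: print(y,'none'); continue
    A=np.c_[X[m]-.64,Y[m]-y,np.ones(m.sum())]; z=Z[m]; k=np.zeros(3); ok=np.ones(len(z),bool)
    for _ in range(4): k=np.linalg.lstsq(A[ok],z[ok],rcond=None)[0]; ok=abs(z-A@k)<.003
    print(y,m.sum(),ok.sum(),'pitch',np.degrees(np.arctan(k[0])).round(1),'roll',np.degrees(np.arctan(k[1])).round(1),'z@.64',k[2].round(4),'X',np.percentile(X[m][ok],[1,99]).round(4),'Ymid',np.percentile(Y[m][ok],[2,98]).mean().round(4))
cv2.imwrite('pics/seat_%d.png'%(status.observe()['time_s']*100),cv2.resize(d['image'][60:280,120:460],None,fx=2.3,fy=2.3))
E
python3 seat.py; ls pics
```

```text
t 15.7 X 0.6151 Y -0.0952 z 0.3305 yaw 7.98 Frack 0.3 0.4 -0.2 gap 0.0603
-0.0105 1918 1610 pitch 30.0 roll 0.2 z@.64 0.1015 X [0.5853 0.6794] Ymid -0.01
-0.078 2020 1828 pitch 30.0 roll -0.1 z@.64 0.093 X [0.6    0.6939] Ymid -0.0787
-0.1455 1965 1712 pitch 30.0 roll -0.1 z@.64 0.1003 X [0.5866 0.6807] Ymid -0.1447
-0.2135 none
crop.png
s1.png
s2.png
s3.png
seat_1575.png
side0.png
top0.png
w1.png
w2.png
```

Request:
drive_tool(
  deltas=[
    {"grip":0.1,"linear":[-0.0345,-0.0755,-0.04],"roll":-0.03},
    {"grip":0.1,"linear":[-0.0345,-0.0755,-0.04],"roll":-0.03},
    {"grip":0.1,"linear":[-0.0345,-0.0755,-0.04],"roll":-0.03},
    {"grip":0.1,"linear":[-0.0345,-0.0755,-0.04],"roll":-0.03},
    {"grip":0.1,"linear":[-0.0345,-0.0755,-0.04],"roll":-0.03},
    {"grip":0.1,"linear":[-0.0345,-0.0755,-0.04],"roll":-0.03},
    {"grip":0.1,"linear":[-0.0345,-0.0755,-0.04],"roll":-0.03},
    {"grip":0.1,"linear":[-0.0345,-0.0755,-0.04],"roll":-0.03},
    {"grip":0.1,"linear":[-0.0345,-0.0755,-0.04],"roll":-0.032},
    {"grip":0.1,"linear":[0,0,0],"roll":0},
    {"grip":0.1,"linear":[0,0,0],"roll":0},
    {"grip":0.1,"linear":[0,0,0],"roll":0},
  ],
)

```text
time_s: 16.95
position: [0.4676, -0.3467, 0.1478]
ee_rot: [-0.0, 0.071, 0.997, 0.001]
force: [-0.7, 0.4, 0.4]
finger_gap: 0.0512
grasp_force: 0.0
```

Run:
```python
from rk import *
st(); d=cam('wrist'); P=cloud(d).reshape(-1,3); print(d['s']['position'])
w=P[np.hypot(P[:,0]-.4675,P[:,1]+.349)<.075]
for z0,z1 in((.034,.046),(.066,.08)):
    q=w[(w[:,2]>z0)&(w[:,2]<z1)]
    r=cv2.minAreaRect((q[:,:2]*1000).astype(np.float32)); print(len(q),np.round(r[0],1),np.round(r[1],1),round(r[2],1))
```

```text
t 16.95 X 0.4148 Y -0.4084 z 0.1478 yaw 171.80 Frack -0.7 0.5 0.4 gap 0.0512
[ 0.46755999 -0.34670471  0.14778796]
3984 [ 467.6 -348.5] [ 40.4 109.5] 81.8
1297 [ 467.6 -348.9] [13.7 60. ] 82.0
```

Request:
drive_tool(
  deltas=[
    {"grip":0.1,"linear":[0,-0.004,-0.06],"roll":0},
    {"grip":0.1,"linear":[0,0,-0.06],"roll":0},
    {"grip":0.1,"linear":[0,0,-0.055],"roll":0},
    {"grip":0.1,"linear":[0,0,-0.029],"roll":0},
    {"grip":0.1,"linear":[0,0,0],"roll":0},
    {"grip":0.1,"linear":[0,0,0],"roll":0},
  ],
)

```text
time_s: 17.6
position: [0.4677, -0.3499, 0.047]
ee_rot: [0.0, 0.072, 0.997, -0.0]
force: [-0.2, 0.3, 0.9]
finger_gap: 0.0513
grasp_force: 0.0
```

Request:
drive_tool(
  deltas=[
    {"grip":-1,"linear":[0,0.002,-0.002],"roll":0},
    {"grip":-1,"linear":[0,0,0],"roll":0},
    {"grip":-1,"linear":[0,0,0],"roll":0},
    {"grip":-1,"linear":[0,0,0],"roll":0},
    {"grip":-1,"linear":[0,0,0],"roll":0},
    {"grip":-1,"linear":[0,0,0],"roll":0},
    {"grip":-1,"linear":[0,0,0],"roll":0},
    {"grip":-1,"linear":[0,0,0],"roll":0},
  ],
)

```text
time_s: 18.4
position: [0.467, -0.349, 0.0454]
ee_rot: [-0.0, 0.072, 0.997, 0.0]
force: [-0.9, 0.6, 2.4]
finger_gap: 0.0137
grasp_force: 30.0
```

Request:
drive_tool(
  deltas=[
    {"grip":-1,"linear":[0,0,0.06],"roll":0},
    {"grip":-1,"linear":[0,0,0.09],"roll":0},
    {"grip":-1,"linear":[0,0,0.09],"roll":0},
    {"grip":-1,"linear":[0.046,0.056,0.019],"roll":0.034},
    {"grip":-1,"linear":[0.046,0.056,0.019],"roll":0.034},
    {"grip":-1,"linear":[0.046,0.056,0.019],"roll":0.034},
    {"grip":-1,"linear":[0.046,0.056,0.019],"roll":0.034},
    {"grip":-1,"linear":[0.046,0.056,0.019],"roll":0.034},
    {"grip":-1,"linear":[0.046,0.056,0.019],"roll":0.034},
    {"grip":-1,"linear":[0.046,0.056,0.019],"roll":0.034},
    {"grip":-1,"linear":[0.046,0.056,0.019],"roll":0.034},
  ],
)

```text
time_s: 19.5
position: [0.6513, -0.124, 0.2411]
ee_rot: [-0.001, -0.071, 0.998, 0.0]
force: [0.2, -0.7, -2.6]
finger_gap: 0.0138
grasp_force: 30.0
```

Request:
drive_tool(
  deltas=[
    {"grip":-1,"linear":[0,0,0],"roll":0},
    {"grip":-1,"linear":[0,0,0],"roll":0},
    {"grip":-1,"linear":[0,0,0],"roll":0},
    {"grip":-1,"linear":[0,0,0],"roll":0},
  ],
)

```text
time_s: 19.9
position: [0.65, -0.1266, 0.2409]
ee_rot: [-0.001, -0.069, 0.998, -0.0]
force: [-0.2, -0.5, -3.6]
finger_gap: 0.0141
grasp_force: 30.0
```

```bash
python3 -c "
from rk import *
st()"
```

```text
t 19.9 X 0.6260 Y -0.2159 z 0.2409 yaw 7.89 Frack -0.3 -0.5 -3.6 gap 0.0141
```

Request:
drive_tool(
  deltas=[
    {"grip":-1,"linear":[0.0024,0.0044,-0.05],"roll":0.001},
    {"grip":-1,"linear":[0,0,-0.07],"roll":0},
    {"grip":-1,"linear":[0,0,-0.06],"roll":0},
    {"grip":-1,"linear":[0,0,-0.035],"roll":0},
    {"grip":-1,"linear":[0,0,-0.01],"roll":0},
    {"grip":-1,"linear":[0,0,0],"roll":0},
    {"grip":-1,"linear":[0,0,0],"roll":0},
  ],
)

```text
time_s: 20.6
position: [0.6527, -0.1235, 0.1299]
ee_rot: [0.001, -0.07, 0.998, -0.0]
force: [-0.6, 0.4, -2.7]
finger_gap: 0.014
grasp_force: 30.0
```

```bash
python3 -c "
from rk import *
st()"
```

```text
t 20.6 X 0.6291 Y -0.2132 z 0.1299 yaw 8.03 Frack -0.5 0.5 -2.7 gap 0.014
```

Request:
drive_tool(
  deltas=[
    {"grip":-1,"linear":[-0.003,-0.001,-0.007],"roll":0},
    {"grip":-1,"linear":[0,0,-0.008],"roll":0},
    {"grip":-1,"linear":[-0.0035,-0.0005,-0.0035],"roll":0},
    {"grip":-1,"linear":[-0.0035,-0.0005,-0.0035],"roll":0},
    {"grip":-1,"linear":[0,0,0],"roll":0},
    {"grip":-1,"linear":[0,0,0],"roll":0},
  ],
)

```text
time_s: 21.2
position: [0.6476, -0.124, 0.1184]
ee_rot: [0.001, -0.07, 0.998, -0.0]
force: [-0.4, -0.3, 4.1]
finger_gap: 0.0138
grasp_force: 30.0
```

Request:
drive_tool(
  deltas=[
    {"grip":-1,"linear":[-0.006,-0.0008,-0.007],"roll":0},
    {"grip":-1,"linear":[-0.007,-0.001,-0.0075],"roll":0},
    {"grip":-1,"linear":[-0.007,-0.001,-0.0075],"roll":0},
    {"grip":-1,"linear":[0,0,0],"roll":0},
    {"grip":-1,"linear":[0,0,0],"roll":0},
  ],
)

```text
time_s: 21.7
position: [0.6364, -0.1255, 0.1064]
ee_rot: [-0.001, -0.07, 0.998, 0.0]
force: [-1.2, -0.3, -0.4]
finger_gap: 0.0139
grasp_force: 30.0
```

```bash
python3 -c "
from rk import *
st()"
```

```text
t 21.7 X 0.6127 Y -0.2128 z 0.1064 yaw 8.06 Frack -1.3 -0.1 -0.4 gap 0.0139
```

Request:
drive_tool(
  deltas=[
    {"grip":-1,"linear":[-0.005,-0.001,-0.009],"roll":0},
    {"grip":-1,"linear":[-0.005,-0.001,-0.009],"roll":0},
    {"grip":-1,"linear":[-0.0045,-0.001,-0.008],"roll":0},
    {"grip":-1,"linear":[0,0,0],"roll":0},
    {"grip":-1,"linear":[0,0,0],"roll":0},
  ],
)

```text
time_s: 22.2
position: [0.6293, -0.1267, 0.0933]
ee_rot: [-0.001, -0.07, 0.998, 0.0]
force: [-2.0, -0.0, 0.7]
finger_gap: 0.014
grasp_force: 30.0
```

```bash
python3 chk.py -.2135
```

```text
t 22.2 X 0.6056 Y -0.2131 z 0.0933 yaw 8.08 Frack -1.9 0.3 0.7 gap 0.014
Y -0.1455 slope deg 41.3 z at X=.64 0.118 3 max X 0.612
Y -0.0105 slope deg 27.6 z at X=.64 0.1014 10 max X 0.647
Y -0.2135 slope deg 20.2 z at X=.64 0.1008 15 max X 0.671
```

Request:
drive_tool(
  deltas=[
    {"grip":-1,"linear":[-0.002,-0.0003,-0.003],"roll":0},
    {"grip":-1,"linear":[0,0,0],"roll":0},
    {"grip":-1,"linear":[0,0,0],"roll":0},
  ],
)

```text
time_s: 22.55
position: [0.629, -0.1269, 0.0924]
ee_rot: [0.0, -0.07, 0.998, 0.0]
force: [-0.9, 0.3, 0.7]
finger_gap: 0.0138
grasp_force: 30.0
```

```bash
python3 chk.py -.2135
```

```text
t 22.55 X 0.6052 Y -0.2132 z 0.0924 yaw 8.08 Frack -0.9 0.4 0.7 gap 0.0138
Y -0.1455 slope deg 47.8 z at X=.64 0.1293 3 max X 0.611
Y -0.0105 slope deg 27.1 z at X=.64 0.1007 9 max X 0.649
Y -0.2135 slope deg 21.9 z at X=.64 0.1007 15 max X 0.671
```

Request:
drive_tool(
  deltas=[
    {"grip":-1,"linear":[-0.002,0,0.0045],"roll":0},
    {"grip":-1,"linear":[0.009,0.0012,0.0052],"roll":0},
    {"grip":-1,"linear":[0.009,0.0012,0.0052],"roll":0},
    {"grip":-1,"linear":[0.0095,0.0014,0.0056],"roll":0},
    {"grip":-1,"linear":[0,0,0],"roll":0},
    {"grip":-1,"linear":[0,0,0],"roll":0},
  ],
)

```text
time_s: 23.2
position: [0.6418, -0.125, 0.1026]
ee_rot: [0.0, -0.07, 0.998, -0.0]
force: [-0.9, 0.7, -4.6]
finger_gap: 0.0135
grasp_force: 30.0
```

Request:
drive_tool(
  deltas=[
    {"grip":-1,"linear":[0.0035,0.0005,0.002],"roll":0},
    {"grip":-1,"linear":[0,0,0],"roll":0},
    {"grip":-1,"linear":[0,0,0],"roll":0},
  ],
)

```text
time_s: 23.5
position: [0.6434, -0.1249, 0.1036]
ee_rot: [-0.0, -0.07, 0.998, 0.0]
force: [0.8, -0.2, -3.5]
finger_gap: 0.0138
grasp_force: 30.0
```

Request:
drive_tool(
  deltas=[
    {"grip":-1,"linear":[0.0035,0.0005,0.002],"roll":0},
    {"grip":-1,"linear":[0,0,0],"roll":0},
    {"grip":-1,"linear":[0,0,0],"roll":0},
  ],
)

```text
time_s: 23.8
position: [0.6453, -0.1246, 0.1047]
ee_rot: [0.0, -0.07, 0.998, 0.0]
force: [0.3, 0.6, -3.1]
finger_gap: 0.0138
grasp_force: 30.0
```

```bash
python3 chk.py -.2135
```

```text
t 23.8 X 0.6216 Y -0.2132 z 0.1047 yaw 8.08 Frack 0.4 0.5 -3.1 gap 0.0138
Y -0.1455 slope deg 52.8 z at X=.64 0.1398 5 max X 0.629
Y -0.0105 slope deg 28.8 z at X=.64 0.1036 13 max X 0.664
Y -0.2135 slope deg 22.6 z at X=.64 0.1064 16 max X 0.69
```

Request:
drive_tool(
  deltas=[
    {"grip":-1,"linear":[0.0035,0.0005,0.002],"roll":0},
    {"grip":-1,"linear":[0,0,0],"roll":0},
    {"grip":-1,"linear":[0,0,0],"roll":0},
  ],
)

```text
time_s: 24.15
position: [0.6467, -0.1244, 0.1055]
ee_rot: [-0.0, -0.07, 0.998, 0.0]
force: [-0.9, -0.6, -3.6]
finger_gap: 0.0136
grasp_force: 30.0
```

Request:
drive_tool(
  deltas=[
    {"grip":-1,"linear":[0.0035,0.0005,0.002],"roll":0},
    {"grip":-1,"linear":[0,0,0],"roll":0},
    {"grip":-1,"linear":[0,0,0],"roll":0},
  ],
)

```text
time_s: 24.45
position: [0.6482, -0.1242, 0.1065]
ee_rot: [-0.001, -0.07, 0.998, 0.0]
force: [-4.2, -0.4, -3.0]
finger_gap: 0.0142
grasp_force: 30.0
```

Request:
drive_tool(
  deltas=[
    {"grip":-1,"linear":[0.0035,0.0005,0.002],"roll":0},
    {"grip":-1,"linear":[0,0,0],"roll":0},
    {"grip":-1,"linear":[0,0,0],"roll":0},
  ],
)

```text
time_s: 24.75
position: [0.6498, -0.124, 0.1075]
ee_rot: [-0.001, -0.07, 0.998, 0.0]
force: [-4.9, -0.5, -3.5]
finger_gap: 0.0137
grasp_force: 30.0
```

```bash
python3 chk.py -.2135|head -1
```

```text
t 24.75 X 0.6262 Y -0.2132 z 0.1075 yaw 8.06 Frack -4.9 0.2 -3.5 gap 0.0137
```

Request:
drive_tool(
  deltas=[
    {"grip":-1,"linear":[0.0035,0.0005,0.002],"roll":0},
    {"grip":-1,"linear":[0.0035,0.0005,0.002],"roll":0},
    {"grip":-1,"linear":[0,0,0],"roll":0},
    {"grip":-1,"linear":[0,0,0],"roll":0},
  ],
)

```text
time_s: 25.2
position: [0.6522, -0.1236, 0.1091]
ee_rot: [-0.002, -0.07, 0.998, 0.0]
force: [-7.8, -1.7, -3.8]
finger_gap: 0.0139
grasp_force: 30.0
```

Request:
drive_tool(
  deltas=[
    {"grip":-1,"linear":[0.0045,0.0007,0.0025],"roll":0},
    {"grip":-1,"linear":[0,0,0],"roll":0},
    {"grip":-1,"linear":[0.002,0.0003,-0.0035],"roll":0},
    {"grip":-1,"linear":[0,0,0],"roll":0},
    {"grip":-1,"linear":[0,0,0],"roll":0},
  ],
)

```text
time_s: 25.7
position: [0.6547, -0.1233, 0.1083]
ee_rot: [-0.002, -0.07, 0.998, 0.0]
force: [-8.0, -0.4, -3.0]
finger_gap: 0.0139
grasp_force: 30.0
```

```bash
python3 chk.py -.2135
```

```text
t 25.7 X 0.6312 Y -0.2132 z 0.1083 yaw 8.04 Frack -8.0 0.8 -3.0 gap 0.0139
Y -0.1455 slope deg 51.8 z at X=.64 0.133 6 max X 0.638
Y -0.0105 slope deg 29.8 z at X=.64 0.1041 14 max X 0.665
Y -0.2135 slope deg 21.5 z at X=.64 0.1059 17 max X 0.7
```

Request:
drive_tool(
  deltas=[
    {"grip":-1,"linear":[-0.002,-0.0003,-0.0045],"roll":0},
    {"grip":-1,"linear":[-0.002,-0.0003,-0.0045],"roll":0},
    {"grip":-1,"linear":[-0.002,-0.0003,-0.004],"roll":0},
    {"grip":-1,"linear":[0,0,0],"roll":0},
    {"grip":-1,"linear":[0,0,0],"roll":0},
  ],
)

```text
time_s: 26.25
position: [0.6536, -0.1235, 0.103]
ee_rot: [-0.0, -0.07, 0.998, -0.0]
force: [-7.1, -0.9, 2.2]
finger_gap: 0.0143
grasp_force: 30.0
```

```bash
python3 chk.py -.2135; python3 -c "
from h import *
d=cam('side'); cv2.imwrite('pics/s4.png',cv2.resize(d['image'][150:230,345:445],None,fx=7,fy=7,interpolation=cv2.INTER_CUBIC))"
```

```text
t 26.25 X 0.6300 Y -0.2132 z 0.1030 yaw 8.06 Frack -7.1 0.1 2.2 gap 0.0143
Y -0.1455 slope deg 46.4 z at X=.64 0.1257 6 max X 0.636
Y -0.0105 slope deg 29.2 z at X=.64 0.1036 14 max X 0.673
Y -0.2135 slope deg 25.4 z at X=.64 0.1009 15 max X 0.698
```

View pics/s4.png

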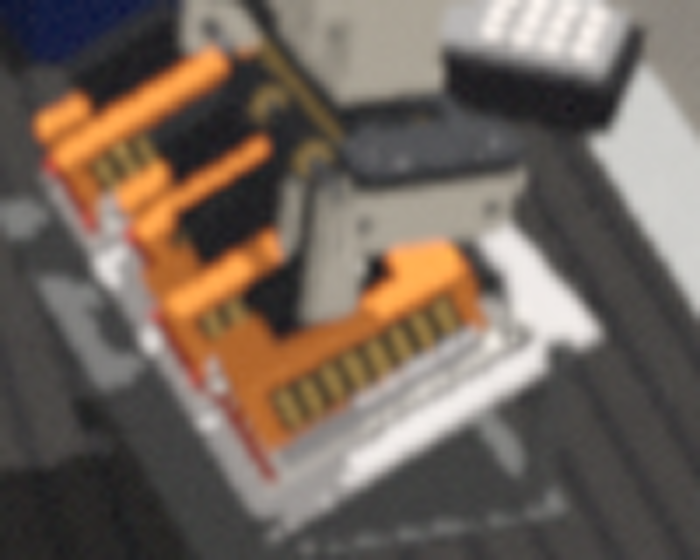

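The second spare's lower end sits behind the red sill at (240,430), with its upper end on the roller at about (480,270). Continuing down.

Request:
drive_tool(
  deltas=[
    {"grip":-1,"linear":[-0.001,-0.0001,-0.003],"roll":0},
    {"grip":-1,"linear":[-0.001,-0.0001,-0.003],"roll":0},
    {"grip":-1,"linear":[0,0,0],"roll":0},
    {"grip":-1,"linear":[0,0,0],"roll":0},
  ],
)

```text
time_s: 26.75
position: [0.6529, -0.1236, 0.1002]
ee_rot: [-0.0, -0.07, 0.998, -0.0]
force: [-7.6, -0.2, 3.2]
finger_gap: 0.014
grasp_force: 30.0
```

Request:
drive_tool(
  deltas=[
    {"grip":-1,"linear":[-0.001,-0.0001,-0.002],"roll":0},
    {"grip":-1,"linear":[-0.001,-0.0001,-0.002],"roll":0},
    {"grip":-1,"linear":[0,0,0],"roll":0},
    {"grip":-1,"linear":[0,0,0],"roll":0},
  ],
)

```text
time_s: 27.15
position: [0.6525, -0.1236, 0.0986]
ee_rot: [0.0, -0.07, 0.998, -0.0]
force: [-6.6, -1.0, 4.9]
finger_gap: 0.0137
grasp_force: 30.0
```

```bash
python3 chk.py -.2135
```

```text
t 27.15 X 0.6289 Y -0.2132 z 0.0986 yaw 8.07 Frack -6.7 -0.1 4.9 gap 0.0137
Y -0.1455 slope deg 31.3 z at X=.64 0.1048 8 max X 0.635
Y -0.0105 slope deg 29.7 z at X=.64 0.1039 13 max X 0.661
Y -0.2135 slope deg 27.5 z at X=.64 0.0982 17 max X 0.699
```

Request:
drive_tool(
  deltas=[
    {"grip":-1,"linear":[-0.001,-0.0001,-0.003],"roll":0},
    {"grip":-1,"linear":[0,0,0],"roll":0},
    {"grip":-1,"linear":[0,0,0],"roll":0},
  ],
)

```text
time_s: 27.5
position: [0.6525, -0.1235, 0.0985]
ee_rot: [0.001, -0.07, 0.998, -0.0]
force: [-8.5, 1.9, 16.5]
finger_gap: 0.0137
grasp_force: 30.0
```

```bash
python3 chk.py -.2135
```

```text
t 27.5 X 0.6290 Y -0.2131 z 0.0985 yaw 8.07 Frack -8.2 3.1 16.5 gap 0.0137
Y -0.1455 slope deg 32.6 z at X=.64 0.1068 7 max X 0.637
Y -0.0105 slope deg 29.8 z at X=.64 0.1035 12 max X 0.663
Y -0.2135 slope deg 28.8 z at X=.64 0.0992 16 max X 0.7
```

Request:
drive_tool(
  deltas=[
    {"grip":-1,"linear":[0,0,0.002],"roll":0},
    {"grip":-0.25,"linear":[0,0,0],"roll":0},
    {"grip":-0.25,"linear":[0,0,0],"roll":0},
    {"grip":-0.25,"linear":[0,0,0],"roll":0},
    {"grip":-0.25,"linear":[0,0,0],"roll":0},
    {"grip":-0.25,"linear":[0,0,0],"roll":0},
    {"grip":-0.25,"linear":[0,0,0.03],"roll":0},
    {"grip":-0.25,"linear":[0,0,0.07],"roll":0},
    {"grip":-0.25,"linear":[0,0,0.09],"roll":0},
    {"grip":-0.25,"linear":[0,0.03,0.09],"roll":0},
    {"grip":-0.25,"linear":[-0.02,0.04,0.09],"roll":0},
    {"grip":-0.25,"linear":[-0.02,0.04,0.09],"roll":0},
  ],
)

```text
time_s: 28.75
position: [0.6312, -0.0683, 0.3297]
ee_rot: [0.001, -0.07, 0.998, -0.0]
force: [0.7, 0.4, -0.5]
finger_gap: 0.035
grasp_force: 0.0
```

Request:
drive_tool(
  deltas=[
    {"grip":-0.25,"linear":[0,0.03,0],"roll":0},
    {"grip":-0.25,"linear":[0,0,0],"roll":0},
    {"grip":-0.25,"linear":[0,0,0],"roll":0},
  ],
)

```text
time_s: 29.05
position: [0.6313, -0.0541, 0.3261]
ee_rot: [-0.001, -0.071, 0.998, -0.0]
force: [1.2, -0.0, -0.4]
finger_gap: 0.0351
grasp_force: 0.0
```

```bash
python3 seat.py
```

```text
t 29.05 X 0.6176 Y -0.1414 z 0.3261 yaw 8.10 Frack 1.2 -0.2 -0.4 gap 0.0351
-0.0105 2146 1562 pitch 29.8 roll 1.4 z@.64 0.1015 X [0.5848 0.6791] Ymid -0.0105
-0.078 1684 1464 pitch 30.1 roll -0.1 z@.64 0.0931 X [0.5995 0.6895] Ymid -0.0793
-0.1455 2116 1867 pitch 29.9 roll -0.2 z@.64 0.1003 X [0.5875 0.6807] Ymid -0.1452
-0.2135 1917 1633 pitch 30.0 roll -0.6 z@.64 0.0976 X [0.5916 0.6849] Ymid -0.213
```

All four magazines measure 30° pitch and lie flat behind their sills. The loaded ones have not moved. Handing in.

```bash
python3 -c "
from station import arm
print(arm.close_job())"
```

```text
the job is handed in; nothing more can be done
None
```

I loaded one orange spare into each of the two empty bays (second and fourth from the left) and handed the job in after about 29 s. Both lie flat behind their sills at 30°, by wrist-camera depth, and are let go; I inferred that the gates are pressing from those seated positions, and no verdict came back at hand-in.

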